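Sort the loose blood tubes into colour-coded cradles

ROBOT

A 6-joint arm with a two-finger parallel gripper is mounted at the origin on a cart in front of the work surface, level with it; the furniture and walls round the work are solid. World frame = base frame: x ahead of the robot, y to its left, z up, the work surface at z = 0. Lengths are in mm, angles in degrees, forces in N, time in s.
With the tool pointing down it reaches from about 325 to 775 mm from the base axis. Payload 9.3 kg.
Tool frame: the origin (TCP) lies midway between the tips of the shut fingers; the grasp point (between the pads) lies 19 mm behind it; z points along the fingers, y is the line along which they close (so a half turn about z gives the same grasp; the last joint's range is limited). The gripper opens to 85 mm and grips with 20 to 120 N. Pads are 22 mm wide; open, the fingers measure 114 mm over their backs; the gripper's body (76 mm by 85 mm) begins 54 mm behind the grasp point. The pads swing forward as they close: fully open they stand 13 mm farther back than shut.
Start: joints at [-75.608, 14.817, 1.232, 76.415, 0, 81.257], TCP at [216.097, -505.766, 231.279] pointing down, gripper open.
Joint ranges: [-174.27, 174.27], [-52.1, 104.24], [-59.71, 78.15], [-110.17, 111.67], [-87.03, 83.33], [-180, 180]. Speed limits (degrees/s): [127.2, 127.2, 159.86, 180, 180, 180].

INTERFACE

Orientations are given as [roll, pitch, yaw] about the fixed x, y, z axes, in that order (R = Rz(yaw) Ry(pitch) Rx(roll)).
In Python, from bench import monitor, read_camera, ticket gives the robot as it stands. The module is installed in compiled form; this text tells all that it offers.
- The arm moves only by the tool step_arm, never from a script. Its argument "steps" is a list of rows, each a list of 7 numbers: the shift along the tool's x, y, z in mm, then the turn, a rotation vector about the tool's x, y, z in rad, then the opening, from -1 (shut) to 1 (fully open). A call has 1 to 10 rows; each row shifts and turns the commanded pose from where the row before left it, along the tool's axes as they then stand; what a row does not reach is not made up. A row lasts 1/12 s, in which the tool goes at most 41.7 mm and 7.16 degrees, less where a joint would pass 70% of its speed; a pose out of reach is approached as far as the arm can. A call with a gripper value outside its range is refused whole. The fingers move at their own pace and stop on an object; the grip force is fixed at half the most. Time passes only in rows, so rows that do not move let the fingers close. It gives the time, the measured TCP pose, the force, the opening and the grip force at its end, in the units of the state.
- monitor.get_obs(): the state, without advancing time (a new reading comes with each control period).
- read_camera(name): name is "scene" or "top" or "wrist"; returns a dict with "image" (384x512x3 uint8, red, green, blue), "K" (3x3 intrinsics, pixels), "R" (3x3) and "t" (3): a world point X has camera coordinates R X + t; the wrist camera has in their place "tool_from_camera" (4x4, takes a point from camera to tool coordinates, whose origin is the TCP and whose axes are the flange's). Camera axes: x right, y down, z forward; pixel columns grow to the right and rows downward; lengths in mm; the calibration is good to about 2 mm. A picture is of the moment at which its call begins: read the wrist's pose just before it. There is no depth.
- ticket.sign_off(): hands the job in; it is judged then, once.
The state is a dict: "t": time; "joint_positions": joint angles; "qvel": joint speeds; "joint_efforts": joint torques, N m; "eef_pos": TCP position; "eef_rot": TCP orientation; "contact_force": force on the tool from outside, world axes, zero at the start; "ft_torque": the same for the moment, N m; "opening": opening from 0.0 (shut) to 1.0 (fully open); "grasp_force": force on a finger pad.
Only numpy, scipy, OpenCV 4.12 (cv2) and the standard library are available. Lean on these libraries where they do the work, as an engineer would, in place of code of your own. Each camera call takes 0.05 s, during which the arm holds its last target. There are 200 camera calls.

TASK

Pick up the four blood tubes lying loose on the worktop one after another and lay each one down gently, without dropping it, in a white cradle whose coloured end block matches its cap: purple, red, and one yellow tube in each of the two yellow cradles. Each tube must lie flat and straight in the middle of its cradle, between the cheeks, with its cap at the coloured end. Leave the two pens lying where they are, and carry the tubes clear of the open centrifuge behind the work (its body is 0.23 m high).

Things in the scene. Friction and masses are not known exactly. Their poses are not given: they have to be found in the camera images.
- tube_purple: blood sample tube with a purple ribbed cap and a white paper label, lying on the worktop; 104 mm long, tube 13 mm and cap 17 mm across (cap covers the last 26 mm). Origin: under the middle of its length, at the underside (15 mm below its top there). x axis runs along the tube towards the cap, z up. About 20 g; does not roll
- tube_red: blood sample tube with a red ribbed cap and a white paper label, lying on the worktop; 104 mm long, tube 13 mm and cap 17 mm across (cap covers the last 26 mm). Origin: under the middle of its length, at the underside (15 mm below its top there). x axis runs along the tube towards the cap, z up. About 20 g; does not roll
- tube_yellow_1: blood sample tube with a yellow ribbed cap and a white paper label, lying on the worktop (one of two alike); 104 mm long, tube 13 mm and cap 17 mm across (cap covers the last 26 mm). Origin: under the middle of its length, at the underside (15 mm below its top there). x axis runs along the tube towards the cap, z up. About 20 g; does not roll
- tube_yellow_2: blood sample tube with a yellow ribbed cap and a white paper label, lying on the worktop (one of two alike); 104 mm long, tube 13 mm and cap 17 mm across (cap covers the last 26 mm). Origin: under the middle of its length, at the underside (15 mm below its top there). x axis runs along the tube towards the cap, z up. About 20 g; does not roll
- cradle_purple_mark (a point): purple end block (12x54 mm, 20 high) of a white fixed tube cradle. Point: middle of its foot, on the worktop; x points along the cradle, away from the seat. Seat middle: x -66, z +6 mm (top of the base plate, 54 wide, ends at x -120). Pairs of cheeks (14 long, tops at z 19, 30 mm gap) 36 mm either side of the seat middle; open between them for fingers. Cap goes next to the block
- cradle_red_mark (a point): red end block (12x54 mm, 20 high) of a white fixed tube cradle. Point: middle of its foot, on the worktop; x points along the cradle, away from the seat. Seat middle: x -66, z +6 mm (top of the base plate, 54 wide, ends at x -120). Pairs of cheeks (14 long, tops at z 19, 30 mm gap) 36 mm either side of the seat middle; open between them for fingers. Cap goes next to the block
- cradle_yellow_1_mark (a point): yellow end block (12x54 mm, 20 high) of a white fixed tube cradle. Point: middle of its foot, on the worktop; x points along the cradle, away from the seat. Seat middle: x -66, z +6 mm (top of the base plate, 54 wide, ends at x -120). Pairs of cheeks (14 long, tops at z 19, 30 mm gap) 36 mm either side of the seat middle; open between them for fingers. Cap goes next to the block (1 of 2 alike)
- cradle_yellow_2_mark (a point): yellow end block (12x54 mm, 20 high) of a white fixed tube cradle. Point: middle of its foot, on the worktop; x points along the cradle, away from the seat. Seat middle: x -66, z +6 mm (top of the base plate, 54 wide, ends at x -120). Pairs of cheeks (14 long, tops at z 19, 30 mm gap) 36 mm either side of the seat middle; open between them for fingers. Cap goes next to the block (1 of 2 alike)
- marker_pen: white marker pen with a black cap, 135 x 17 mm, 16 mm high, lying on the worktop; origin under its middle, x along it. Not to be moved
- red_pen: thin red ballpoint pen, 145 x 12 mm, 9 mm high, lying on the worktop; origin under its middle, x along it. Not to be moved
Not all that is in view belongs to the job. Leave any orange look-alike of the tube_yellow_2 alone.

How it is judged:
By the outcome, as a careful person would: the job done as asked, in the order asked, and still so for the second after the job is handed in, with the robot touching nothing.
It also fails if it takes over 120 s, if anything falls off the work surface, if the arm or the gripper's body presses on something with over 40 N, if the wrist force passes 120 N, or if a joint passes its speed limit or range.

## Working session

There is one attempt and no reset: what is moved stays moved. The work goes in short steps, Python scripts to look and compute and a tool call to move; the robot and the scene stay as the last step left them, time stands still between calls to the robot, and variables do not carry over. Pictures are saved under pics/ and viewed, at most 14 in all, crops included, and the job is handed in when it is done.

Besides the shell and the picture viewer there is one more tool, called after "Emit:" in YAML: its name, and indented under it one key for each argument. step_arm: Moves the arm, as the interface text tells. Its arguments: {"type":"object","properties":{"steps":{"type":"array","items":{"type":"array","items":{"type":"number"}}}},"required":["steps"]}

```bash
mkdir -p pics; cat > h.py <<'E'
import numpy as np,cv2
from bench import monitor,read_camera,ticket
def save(n,f,crop=None,s=1):
    c=read_camera(n); im=c["image"]
    if crop: im=im[crop[1]:crop[3],crop[0]:crop[2]]
    cv2.imwrite("pics/"+f,cv2.resize(im[:,:,::-1],None,fx=s,fy=s,interpolation=cv2.INTER_CUBIC)); return c
def ray(c,uv,z):
    uv=np.atleast_2d(uv).astype(float); d=np.c_[uv,np.ones(len(uv))]@np.linalg.inv(c["K"]).T@c["R"]
    o=-c["R"].T@c["t"]; return o+d*((z-o[2])/d[:,2])[:,None]
E
python3 - <<'E'
from h import *
c=save("top","top.png",s=1.5); d=save("scene","scene.png",s=1.5)
for k in (c,d): print(-k["R"].T@k["t"],k["K"][0])
print(monitor.get_obs())
E
```

```text
[ 293.57308574   30.46313884 1335.31986609] [397.3589515    0.         261.41878943]
[-696.57659279 -950.02329465  901.3995409 ] [448.99411004   0.         252.0635045 ]
{'t': 0.1, 'joint_positions': array([-7.56079871e+01,  1.48465349e+01,  1.19392701e+00,  7.64159626e+01,
       -1.70928526e-03,  8.12584212e+01]), 'qvel': array([-0.01890113, -0.03164878,  0.10391791, -0.05243346, -0.00943983,
        0.05013001]), 'joint_efforts': array([ 6.38490950e-03, -5.56694806e+01,  3.45070839e+01,  1.16602253e-02,
       -1.12712717e-04,  3.00646676e-06]), 'eef_pos': array([ 216.02009973, -505.52102698,  230.73488545]), 'eef_rot': array([-1.79931966e+02, -8.73179497e-03,  2.31335876e+01]), 'contact_force': array([0.02655815, 0.24546826, 0.94144068]), 'ft_torque': array([ 0.0066    ,  0.06390184, -0.01847694]), 'grasp_force': 0.0, 'opening': 0.9982140698911303}
```

View pics/top.png

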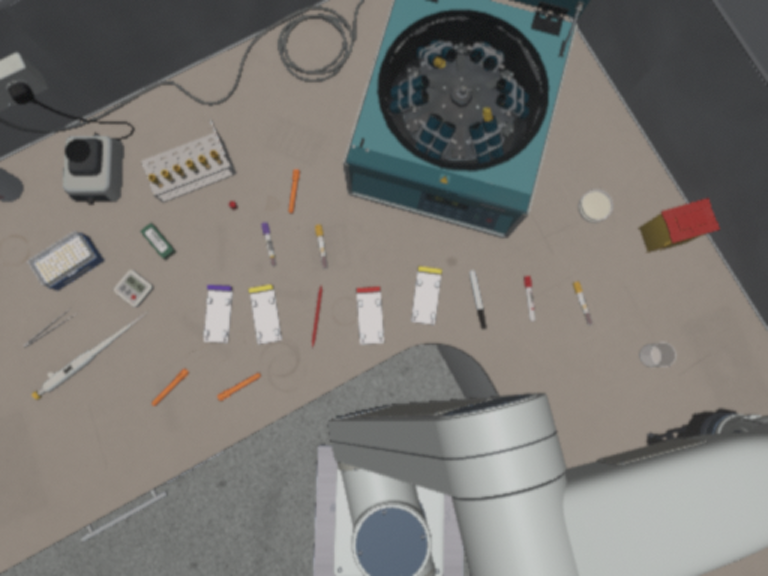

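View pics/scene.png

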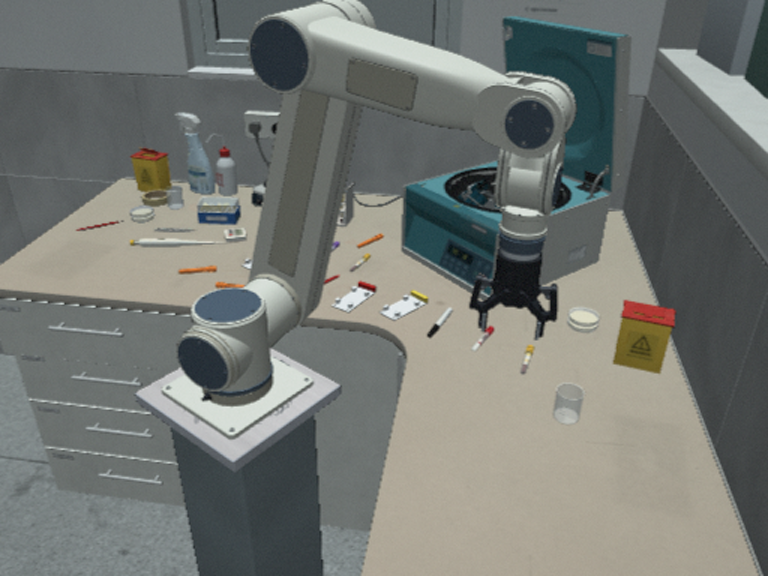

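Top view (1.5x pixels) shows four tubes: purple (268,243), yellow (321,245), red (530,298) and yellow (582,302). Cradle blocks are purple (219,289), yellow (263,289), red (369,290) and yellow (429,270). The pens are red (317,316) and marker (478,300). Orange items at (294,190), (170,387) and (239,386) look like plain orange sticks. I'll confirm with an enlarged crop and measure at the same time.

```bash
python3 - <<'E'
from h import *
c=read_camera("top"); im=c["image"]
cr=im[105:275,95:405]
cv2.imwrite("pics/crop.png",cv2.resize(cr[:,:,::-1],(790,433),interpolation=cv2.INTER_CUBIC))
h=cv2.cvtColor(im,cv2.COLOR_RGB2HSV)
for n,lo,hi in (("pur",118,150),("red",172,8),("yel",18,32),("ora",8,17)):
    H=h[...,0].astype(int); m=((H>=lo)&(H<=hi) if lo<hi else (H>=lo)|(H<=hi))&(h[...,1]>110)&(h[...,2]>60)
    N,L,S,C=cv2.connectedComponentsWithStats(m.astype(np.uint8),connectivity=8)
    for i in range(1,N):
        if S[i,4]>=8: print(n,S[i],C[i].round(1),ray(c,C[i],10)[0].round(0),h[L==i].mean(0).round())
E
```

```text
pur [139 191  15   2  25] [146.6 191.4] [493. 388.  10.] [130. 122. 143.]
red [441 132  39  30 733] [459.9 146.7] [ 674. -684.   10.] [  1. 157. 142.]
red [153 135   4   4  13] [154.5 136.2] [685. 372.  10.] [ 69. 141. 129.]
red [350 184   4   7  25] [351.4 187.3] [ 522. -303.   10.] [ 50. 141. 143.]
red [238 191  15   4  41] [244.9 192.6] [496.  58.  10.] [  1. 139. 160.]
red [208 193   7  36  59] [210.8 210.3] [434. 171.  10.] [  1. 128. 140.]
yel [289  38   8   7  40] [292.7  41.2] [1048.  -99.   10.] [ 23. 138. 107.]
yel [322  72   6   9  42] [324.4  76. ] [ 920. -213.   10.] [ 23. 141. 115.]
yel [141 101   4   5  14] [142.5 102.7] [803. 420.  10.] [ 20. 133. 106.]
yel [133 104   4   5  15] [134.6 105.9] [791. 447.  10.] [ 20. 134. 117.]
yel [125 107   4   5  14] [126.5 109.2] [778. 474.  10.] [ 21. 135. 115.]
yel [116 111   5   4  15] [118.1 112.4] [766. 502.  10.] [ 20. 131. 108.]
yel [108 114   5   5  16] [110.2 115.8] [753. 527.  10.] [ 21. 134. 119.]
yel [100 117   5   4  15] [101.7 118.6] [742. 556.  10.] [ 21. 136. 109.]
yel [428 143  20  23 288] [437.4 155.6] [ 640. -604.   10.] [ 22. 130.  92.]
yel [210 150   5   7  29] [212.1 153.1] [630. 173.  10.] [ 20. 139. 163.]
yel [279 178  15   4  43] [286.  179.5] [544. -80.  10.] [ 26. 130. 186.]
yel [383 188   5   7  26] [384.7 190.9] [ 512. -417.   10.] [ 20. 139. 163.]
yel [166 190  16   5  43] [173.3 192. ] [493. 298.  10.] [ 26. 129. 188.]
yel [ 22 261   4   5  14] [ 23.4 263.4] [248. 771.  10.] [ 21. 136. 159.]
ora [192 113   8  29 104] [195.5 126. ] [724. 234.  10.] [ 11. 151. 173.]
ora [447 159  13   4  15] [452.7 160.6] [ 624. -656.   10.] [ 12. 130.  94.]
ora [101 246  25  24 119] [113.5 257.4] [273. 482.  10.] [ 11. 151. 172.]
ora [145 249  29  18 123] [157.9 257.7] [274. 338.  10.] [ 11. 146. 175.]
```

View pics/crop.png

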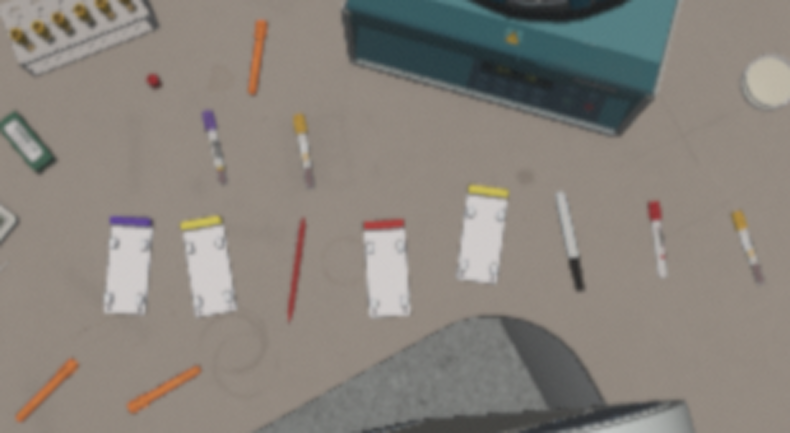

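The crop shows both yellow caps with the same amber hue (about 20), so they are the two alike tubes, at crop pixels (301,124) and (740,218). The three orange sticks have hue 11, with no label and no cap, so they are decoys or pens. All tube caps point up in the image, as do the cradle blocks. Next I'll turn the tool to yaw 180 and head over the purple/yellow area for a wrist look.

```bash
cat >> h.py <<'E'
from scipy.spatial.transform import Rotation as Ro
def wcam():
    o=monitor.get_obs(); c=read_camera("wrist"); T=np.array(c["tool_from_camera"])
    Rt=Ro.from_euler("xyz",o["eef_rot"],degrees=True).as_matrix()
    Rw=Rt@T[:3,:3]; tw=Rt@T[:3,3]+o["eef_pos"]
    c["R"]=Rw.T; c["t"]=-Rw.T@tw; return c
def plan(p,yaw):  # shift in tool axes and tool-z turn to go from here to p,yaw (tool down)
    o=monitor.get_obs(); Rt=Ro.from_euler("xyz",o["eef_rot"],degrees=True)
    d=Rt.inv().apply(np.array(p)-o["eef_pos"])
    e=(Rt.inv()*Ro.from_euler("xyz",[180,0,yaw],degrees=True)).as_rotvec()
    print("pos",o["eef_pos"].round(1),"rot",o["eef_rot"].round(2),"shift",d.round(1),"turn",e.round(4),"t",round(o["t"],2),"F",o["contact_force"].round(1))
E
python3 - <<'E'
from h import *
c=read_camera("top")
print(ray(c,[[177.4,152.9],[182.1,176.4],[212,153],[217,177],[351.5,187],[355,213],[384.7,190.9],[392.5,215]],8).round(0))
print(np.array(read_camera("wrist")["tool_from_camera"]).round(2),read_camera("wrist")["K"])
plan([540,250,231],180)
E
```

```text
[[ 628.  292.    8.]
 [ 547.  272.    8.]
 [ 631.  174.    8.]
 [ 548.  154.    8.]
 [ 524. -304.    8.]
 [ 435. -315.    8.]
 [ 513. -417.    8.]
 [ 431. -442.    8.]]
[[  -0.     -0.96   -0.27   70.68]
 [   1.     -0.     -0.      0.19]
 [  -0.     -0.27    0.96 -142.83]
 [   0.      0.      0.      1.  ]] [[282.4044736    0.         259.1623992 ]
 [  0.         282.4044736  190.83643627]
 [  0.           0.           1.        ]]
pos [ 216.1 -505.7  231.1] rot [-179.97   -0.     23.14] shift [ 5.948e+02 -5.676e+02  4.000e-01] turn [-0.0000e+00 -6.0000e-04 -2.7378e+00] t 0.3 F [ 0.4 -0.6 -0.7]
```

Emit:
step_arm:
  steps:
    - [0,0,0,0,0,-0.124,1]
    - [0,0,0,0,0,-0.124,1]
    - [0,0,0,0,0,-0.124,1]
    - [0,0,0,0,0,-0.124,1]
    - [0,0,0,0,0,-0.124,1]
    - [0,0,0,0,0,-0.124,1]
    - [0,0,0,0,0,-0.124,1]
    - [0,0,0,0,0,-0.124,1]
    - [0,0,0,0,0,-0.124,1]
    - [0,0,0,0,0,-0.124,1]

```text
t: 1.13
eef_pos: [216.1, -505.7, 231.2]
eef_rot: [-180.0, -0.0, 94.5]
contact_force: [0.2, 0.2, -0.9]
opening: 1.001
grasp_force: 0.0
```

Emit:
step_arm:
  steps:
    - [0,0,0,0,0,-0.124,1]
    - [0,0,0,0,0,-0.124,1]
    - [0,0,0,0,0,-0.124,1]
    - [0,0,0,0,0,-0.124,1]
    - [0,0,0,0,0,-0.124,1]
    - [0,0,0,0,0,-0.124,1]
    - [0,0,0,0,0,-0.124,1]
    - [0,0,0,0,0,-0.124,1]
    - [0,0,0,0,0,-0.124,1]
    - [0,0,0,0,0,-0.124,1]

```text
t: 1.97
eef_pos: [216.1, -505.7, 231.2]
eef_rot: [180.0, -0.0, 165.6]
contact_force: [-1.0, 0.2, 0.2]
opening: 1.0
grasp_force: 0.0
```

Emit:
step_arm:
  steps:
    - [0,0,0,0,0,-0.124,1]
    - [0,0,0,0,0,-0.124,1]
    - [0,0,0,0,0,0,1]
    - [0,0,0,0,0,0,1]

```text
t: 2.3
eef_pos: [216.1, -505.8, 231.2]
eef_rot: [180.0, -0.0, 179.2]
contact_force: [-0.8, -0.5, -0.4]
opening: 0.999
grasp_force: 0.0
```

```bash
python3 - <<'E'
from h import *
plan([540,250,231],180)
E
```

```text
pos [ 216.1 -505.8  231.2] rot [180.    -0.   179.21] shift [-3.135e+02  7.601e+02  3.000e-01] turn [ 0.     -0.     -0.0137] t 2.3 F [-0.8 -0.5 -0.4]
```

Emit:
step_arm:
  steps:
    - [-13,38,0,0,0,0,1]
    - [-13,38,0,0,0,0,1]
    - [-13,38,0,0,0,0,1]
    - [-13,38,0,0,0,0,1]
    - [-13,38,0,0,0,0,1]
    - [-13,38,0,0,0,0,1]
    - [-13,38,0,0,0,0,1]
    - [-13,38,0,0,0,0,1]
    - [-13,38,0,0,0,0,1]
    - [-13,38,0,0,0,0,1]

```text
t: 3.13
eef_pos: [349.8, -125.2, 231.6]
eef_rot: [-180.0, 0.0, 179.1]
contact_force: [0.6, 0.0, 0.5]
opening: 1.001
grasp_force: 0.0
```

Emit:
step_arm:
  steps:
    - [-13,38,0,0,0,0,1]
    - [-13,38,0,0,0,0,1]
    - [-13,38,0,0,0,0,1]
    - [-13,38,0,0,0,0,1]
    - [-13,38,0,0,0,0,1]
    - [-13,38,0,0,0,0,1]
    - [-13,38,0,0,0,0,1]
    - [-13,38,0,0,0,0,1]
    - [-13,38,0,0,0,0,1]
    - [0,0,0,0,0,0,1]
    - [0,0,0,0,0,0,1]

```text
$.steps: bad value
```

Emit:
step_arm:
  steps:
    - [-13,38,0,0,0,0,1]
    - [-13,38,0,0,0,0,1]
    - [-13,38,0,0,0,0,1]
    - [-13,38,0,0,0,0,1]
    - [-13,38,0,0,0,0,1]
    - [-13,38,0,0,0,0,1]
    - [-13,38,0,0,0,0,1]
    - [0,0,0,0,0,0,1]
    - [0,0,0,0,0,0,1]
    - [0,0,0,0,0,0,1]

```text
t: 3.97
eef_pos: [443.1, 138.0, 231.1]
eef_rot: [-180.0, -0.0, 179.4]
contact_force: [-0.5, -0.9, 0.3]
opening: 1.002
grasp_force: 0.0
```

```bash
python3 - <<'E'
from h import *
plan([500,250,231],180)
c=wcam(); np.savez("w1.npz",**{k:c[k] for k in("image","K","R","t")})
cv2.imwrite("pics/w1.png",cv2.resize(c["image"][:,:,::-1],None,fx=1.5,fy=1.5))
E
```

```text
pos [443.1 138.  231.1] rot [-1.7998e+02 -4.0000e-02  1.7935e+02] shift [-55.6 112.6  -0. ] turn [-0.0003 -0.0007 -0.0113] t 3.97 F [-0.5 -0.9  0.3]
```

View pics/w1.png

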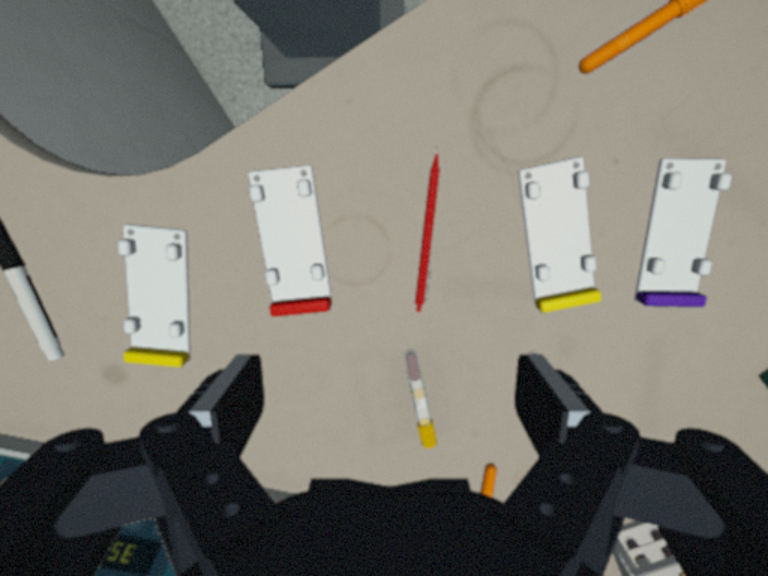

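Wrist view (1.5x) shows all four cradles: yellow A (156,295), red (288,240), yellow B (560,230) and purple (682,230), each with its block at the bottom (world +x). Yellow tube 1 is at (422,400), and the purple tube is hidden by the right finger. I'll measure the cradles now, then shift to see the purple tube.

```bash
cat > m.py <<'E'
from h import *
def comps(m,amin):
    N,L,S,C=cv2.connectedComponentsWithStats(m.astype(np.uint8)); return [(L==i) for i in range(1,N) if S[i,4]>amin]
def cradles(c):
    im=c["image"]; h=cv2.cvtColor(im,cv2.COLOR_RGB2HSV); v,u=np.mgrid[:im.shape[0],:im.shape[1]]
    for n,lo,hi in (("pur",118,150),("red",172,8),("yel",24,32)):
        H=h[...,0].astype(int); m=((H>=lo)&(H<=hi) if lo<hi else (H>=lo)|(H<=hi))&(h[...,1]>90)&(h[...,2]>50)
        for b in comps(m,150):
            P=ray(c,np.c_[u[b],v[b]],20)[:,:2]; r=cv2.minAreaRect(P.astype(np.float32)); s=sorted(r[1])
            print("block",n,np.round(r[0],1),np.round(s,1),round(r[2],1))
    w=cv2.morphologyEx(((h[...,1]<28)&(h[...,2]>165)).astype(np.uint8),cv2.MORPH_OPEN,np.ones((3,3)))
    for b in comps(w,1500):
        P=ray(c,np.c_[u[b],v[b]],6)[:,:2]
        # long axis from PCA, then shear-free edges by percentiles
        q=P-P.mean(0); a=np.linalg.svd(q,full_matrices=False)[2][0]; a*=np.sign(a[0]); 
        n=np.array([-a[1],a[0]])
        # midline: per-slice mid of left/right edge in sections free of cheeks (middle third)
        s=P@a; t=P@n; lo,hi=np.percentile(s,[.5,99.5]); xs=[];ms=[];ws=[]
        for k in np.arange(lo+40,hi-36,4):
            g=abs(s-k)<2.5; l,r=t[g].min(),t[g].max(); xs.append(k);ms.append((l+r)/2);ws.append(r-l)
        f=np.polyfit(xs,ms,1); aa=a+f[0]*n; aa/=np.linalg.norm(aa)
        tail=lo*a+np.polyval(f,lo)*n
        print("plate len",round(hi-lo,1),"wid",np.round(np.median(ws),1),"tail",tail.round(1),"pca yaw",np.degrees(np.arctan2(a[1],a[0])).round(2),"mid yaw",np.degrees(np.arctan2(aa[1],aa[0])).round(2),"seat(tail+54)",(tail+54*aa).round(1))
def tubes(c,lo=12,hi=23,name="cap",rng=None):
    im=c["image"]; h=cv2.cvtColor(im,cv2.COLOR_RGB2HSV); v,u=np.mgrid[:im.shape[0],:im.shape[1]]
    H=h[...,0].astype(int); m=((H>=lo)&(H<=hi) if lo<hi else (H>=lo)|(H<=hi))&(h[...,1]>100)&(h[...,2]>50)
    for b in comps(m,80):
        P=ray(c,np.c_[u[b],v[b]],8.5)[:,:2]; r=cv2.minAreaRect(P.astype(np.float32))
        print(name,u[b].mean().round(),v[b].mean().round(),P.mean(0).round(1),np.round(r[1],1),round(r[2],1))
E
python3 - <<'E'
from m import *
c=dict(np.load("w1.npz")); cradles(c); tubes(c)
E
```

```text
block pur [489.9 384.8] [11.  59.7] 89.3
block red [432.7 170.3] [  7.9 132.1] 84.1
block red [493.5  59. ] [12.9 53.4] 5.3
block yel [490.1 294.9] [14.3 56.2] 11.5
block yel [540.4 -75.5] [15.7 58.6] 83.3
block yel [622.9 172.6] [14.3 29.3] 14.8
plate len 113.4 wid 53.8 tail [374.5 274.8] pca yaw 11.46 mid yaw 11.26 seat(tail+54) [427.5 285.3]
plate len 113.2 wid 54.0 tail [372.7 393.3] pca yaw -1.92 mid yaw -1.29 seat(tail+54) [426.7 392. ]
plate len 113.3 wid 54.3 tail [376.1  46.9] pca yaw 5.36 mid yaw 5.35 seat(tail+54) [429.8  51.9]
plate len 113.6 wid 54.0 tail [424.2 -66. ] pca yaw -6.72 mid yaw -6.74 seat(tail+54) [477.8 -72.3]
cap 425.0 22.0 [279.3 330.8] [ 14.3 100.1] 29.9
cap 326.0 320.0 [687.9 238.3] [13.1 40.6] 86.3
```

Emit:
step_arm:
  steps:
    - [-6,20,0,0,0,0,1]
    - [-6,20,0,0,0,0,1]
    - [-6,20,0,0,0,0,1]
    - [-6,20,0,0,0,0,1]
    - [-6,20,0,0,0,0,1]
    - [-6,20,0,0,0,0,1]
    - [-6,20,0,0,0,0,1]
    - [0,0,0,0,0,0,1]
    - [0,0,0,0,0,0,1]

```text
t: 4.77
eef_pos: [487.1, 276.5, 231.2]
eef_rot: [-180.0, -0.0, 179.3]
contact_force: [-0.7, 0.1, -0.2]
opening: 0.998
grasp_force: 0.0
```

```bash
python3 - <<'E'
from m import *
plan([500,250,231],180)
c=wcam(); np.savez("w2.npz",**{k:c[k] for k in("image","K","R","t")})
cv2.imwrite("pics/w2.png",cv2.resize(c["image"][:,:,::-1],None,fx=1.5,fy=1.5))
cradles(c);tubes(c);tubes(c,118,150,"purple")
E
```

```text
pos [487.1 276.5 231.2] rot [-1.7998e+02 -2.0000e-02  1.7932e+02] shift [-13.2 -26.4   0.2] turn [-0.0004 -0.0003 -0.0118] t 4.77 F [-0.7  0.1 -0.2]
block pur [491.1 387.6] [10.3 54. ] 89.3
block red [434.4 176.1] [  7.4 132.5] 84.5
block red [494.2  62.3] [11.6 59.7] 5.2
block red [678.5 369.6] [15.2 28.5] 10.7
block yel [490.9 297.7] [12.3 53.3] 11.6
block yel [542.3 -54.5] [14.1 30. ] 89.3
block yel [624.2 176.4] [14.7 28. ] 9.6
block yel [803.8 553.4] [18.4 57.9] 33.4
block yel [818.8 523.4] [17.3 56.7] 32.9
plate len 113.1 wid 54.1 tail [374.8 274.1] pca yaw 11.44 mid yaw 11.51 seat(tail+54) [427.7 284.9]
plate len 113.4 wid 53.4 tail [372.5 393.4] pca yaw -1.62 mid yaw -1.28 seat(tail+54) [426.5 392.2]
plate len 113.0 wid 54.2 tail [376.2  47.4] pca yaw 5.41 mid yaw 4.98 seat(tail+54) [430.   52.1]
cap 275.0 3.0 [302.1 297.3] [19.2  6.9] 89.3
cap 415.0 5.0 [306.  455.5] [22.2 10.9] 89.3
cap 235.0 303.0 [698.6 237.2] [12.2 61.8] 83.3
purple 347.0 168.0 [493.2 392. ] [55.7 10.7] 89.3
purple 273.0 264.0 [634.5 295.7] [25.2 13.3] 14.7
```

View pics/w2.png

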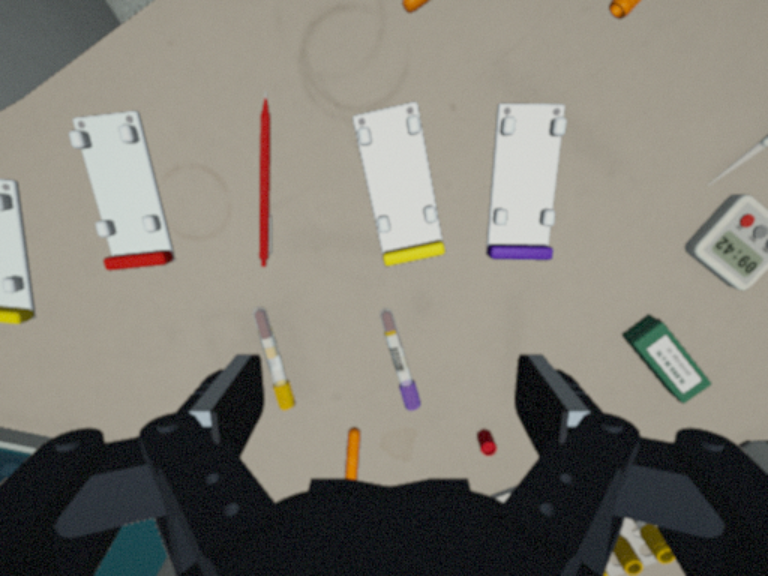

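Wrist view 2 (1.5x) shows the purple tube clearly, from tail (388,315) to cap (411,400), and yellow tube 1 from (262,312) to (286,400). Next I'll measure the tube axes by table-colour difference and the plate edges more robustly.

```bash
cat >> m.py <<'E'
def tubeaxis(c,roi,dbg=None):  # roi in image px x0,y0,x1,y1
    x0,y0,x1,y1=roi; im=c["image"][y0:y1,x0:x1]; L=cv2.cvtColor(im,cv2.COLOR_RGB2LAB).astype(float)
    d=np.linalg.norm((L-np.median(L.reshape(-1,3),0))*[.6,1,1],axis=2)
    m=cv2.morphologyEx((d>9).astype(np.uint8),cv2.MORPH_CLOSE,np.ones((5,5)))
    N,Lb,S,_=cv2.connectedComponentsWithStats(m); b=Lb==1+S[1:,4].argmax(); v,u=np.nonzero(b)
    P=ray(c,np.c_[u+x0,v+y0],8.5)[:,:2]; (cx,cy),wh,an=cv2.minAreaRect(P.astype(np.float32))
    a=np.linalg.svd(P-P.mean(0),full_matrices=False)[2][0]; a*=np.sign(a[0]); s=(P-P.mean(0))@a
    mid=P.mean(0)+a*(np.percentile(s,.5)+np.percentile(s,99.5))/2
    print("tube rect",np.round((cx,cy),1),np.round(wh,1),round(an,1),"pca mid",mid.round(1),"len",np.ptp(s).round(1),"yaw",np.degrees(np.arctan2(a[1],a[0])).round(2))
    if dbg: cv2.imwrite(dbg,b*255)
def plates(c):
    im=c["image"]; h=cv2.cvtColor(im,cv2.COLOR_RGB2HSV); v,u=np.mgrid[:im.shape[0],:im.shape[1]]
    w=((h[...,1]<28)&(h[...,2]>165))
    for b in comps(w,1500):
        P=ray(c,np.c_[u[b],v[b]],6)[:,:2]; a=np.linalg.svd(P-P.mean(0),full_matrices=False)[2][0]; a*=np.sign(a[0]); n=np.array([-a[1],a[0]])
        s=P@a;t=P@n;lo=np.percentile(s,.5); out=[]
        for f in (np.min,np.max):
            ks=[k for k in np.r_[3:9:2,30:78:3,101:110:2]]; e=[f(t[abs(s-lo-k)<2]) for k in ks]
            p=np.polyfit(ks,e,1); r=np.abs(np.polyval(p,ks)-e); g=r<np.median(r)*2.5; p=np.polyfit(np.array(ks)[g],np.array(e)[g],1); out.append(p)
        y=np.degrees(np.arctan2(a[1],a[0])+np.arctan([out[0][0],out[1][0]])); mid=lo*a+n*(out[0][1]+out[1][1])/2; Y=np.radians(y.mean())
        print("plate edges yaw",y.round(2),"wid",round(out[1][1]-out[0][1],1),"tail",mid.round(1),"seat",(mid+54*np.array([np.cos(Y),np.sin(Y)])).round(1))
E
python3 - <<'E'
from m import *
for f in("w1.npz","w2.npz"): plates(dict(np.load(f)))
c=dict(np.load("w2.npz"))
tubeaxis(c,(245,195,290,280)); tubeaxis(c,(165,195,200,278))
tubeaxis(dict(np.load("w1.npz")),(262,225,300,305))
E
```

```text
plate edges yaw [11.23 11.41] wid 53.6 tail [374.5 274.8] seat [427.4 285.4]
plate edges yaw [-1.63 -1.08] wid 53.3 tail [372.7 393.3] seat [426.7 392.1]
plate edges yaw [5.1  5.38] wid 54.0 tail [375.9  46.9] seat [429.7  51.8]
plate edges yaw [-6.58 -6.61] wid 54.6 tail [424.1 -66.4] seat [477.8 -72.6]
plate edges yaw [11.39 11.69] wid 54.0 tail [374.7 274.2] seat [427.7 285. ]
plate edges yaw [-1.26 -1.25] wid 53.4 tail [372.5 393.4] seat [426.5 392.2]
plate edges yaw [5.02 5.36] wid 53.8 tail [376.2  47.3] seat [430.   52.2]
tube rect [596.8 285.9] [108.8  18.1] 14.7 pca mid [597.2 285.6] len 108.8 yaw 14.83
tube rect [599.4 166.6] [ 49.4 113.3] 84.1 pca mid [598.6 159.6] len 112.4 yaw -2.67
tube rect [594.7 167. ] [110.2  17.6] 10.8 pca mid [594.8 166.4] len 110.2 yaw 11.39
```

Emit:
step_arm:
  steps:
    - [0,0,0,0,0,-0.09,1]
    - [0,0,0,0,0,-0.09,1]
    - [0,0,0,0,0,-0.09,1]
    - [0,0,0,0,0,0,1]

```text
t: 5.15
eef_pos: [486.7, 275.9, 231.7]
eef_rot: [-180.0, 0.0, -165.0]
contact_force: [-0.5, 0.6, -0.2]
opening: 0.997
grasp_force: 0.0
```

```bash
python3 - <<'E'
from m import *
plan([597,285.7,4],194.8)
E
```

```text
pos [486.7 275.9 231.7] rot [-1.7999e+02  1.0000e-02 -1.6500e+02] shift [-109.   -19.   227.7] turn [-0.0002  0.0002  0.0035] t 5.15 F [-0.5  0.6 -0.2]
```

Emit:
step_arm:
  steps:
    - [-27.3,-4.8,10,0,0,0,1]
    - [-27.3,-4.8,30,0,0,0,1]
    - [-27.3,-4.8,30,0,0,0,1]
    - [-27.1,-4.6,30,0,0,0,1]
    - [0,0,35,0,0,0,1]
    - [0,0,35,0,0,0,1]
    - [0,0,20,0,0,0,1]
    - [0,0,0,0,0,0,1]
    - [0,0,0,0,0,0,1]

```text
t: 5.9
eef_pos: [596.7, 286.1, 41.1]
eef_rot: [-180.0, -0.1, -165.3]
contact_force: [-0.6, -0.6, 0.5]
opening: 0.997
grasp_force: 0.0
```

```bash
python3 - <<'E'
from m import *
plan([597,285.7,4],194.8)
c=wcam();cv2.imwrite("pics/w3.png",c["image"][:,:,::-1])
E
```

```text
pos [596.7 286.1  41.1] rot [-1.7999e+02 -1.1000e-01 -1.6529e+02] shift [-0.3 -0.5 37.1] turn [-0.0002 -0.0019 -0.0016] t 5.9 F [-0.6 -0.6  0.5]
```

View pics/w3.png

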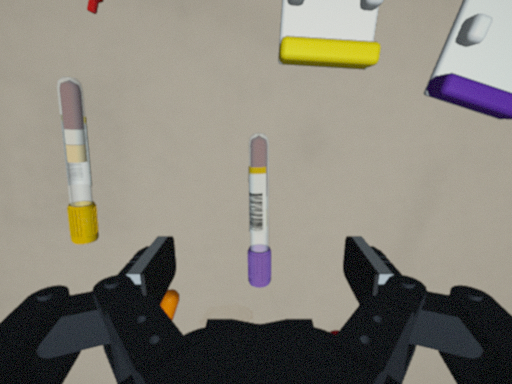

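The tube lies straight at column 259, midway between the fingers. Descending and closing.

Emit:
step_arm:
  steps:
    - [0,-0.5,12,0,0,0,1]
    - [0,0,12,0,0,0,1]
    - [0,0,9,0,0,0,1]
    - [0,0,4,0,0,0,1]
    - [0,0,0,0,0,0,1]
    - [0,0,0,0,0,0,-1]
    - [0,0,0,0,0,0,-1]
    - [0,0,0,0,0,0,-1]
    - [0,0,0,0,0,0,-1]
    - [0,0,0,0,0,0,-1]

```text
t: 6.78
eef_pos: [597.3, 286.9, 4.6]
eef_rot: [180.0, 0.0, -165.1]
contact_force: [-0.2, 0.7, -0.3]
opening: 0.303
grasp_force: 0.0
```

Emit:
step_arm:
  steps:
    - [0,0,0,0,0,0,-1]
    - [0,0,0,0,0,0,-1]
    - [0,0,0,0,0,0,-1]
    - [0,0,0,0,0,0,-1]
    - [0,0,0,0,0,0,-1]
    - [0,0,0,0,0,0,-1]

```text
t: 7.28
eef_pos: [597.3, 286.9, 4.6]
eef_rot: [180.0, 0.0, -165.1]
contact_force: [-0.9, -0.1, 5.7]
opening: 0.085
grasp_force: 61.8
```

Emit:
step_arm:
  steps:
    - [0,0,-5,0,0,0,-1]
    - [0,0,-15,0,0,0,-1]
    - [0,0,-25,0,0,0,-1]
    - [0,0,-25,0,0,0,-1]
    - [0,0,-20,0,0,0,-1]
    - [0,0,0,0,0,0,-1]
    - [0,0,0,0,0,0,-1]

```text
t: 7.87
eef_pos: [597.6, 287.0, 95.4]
eef_rot: [180.0, 0.1, -165.1]
contact_force: [-0.4, 0.3, -0.4]
opening: 0.084
grasp_force: 61.2
```

```bash
python3 - <<'E'
from m import *
c=wcam();cv2.imwrite("pics/w4.png",c["image"][:,:,::-1]);plan([426.6,392.1,11],178.7)
E
```

```text
pos [597.  286.8  94.1] rot [-180.     -0.   -165.09] shift [137.6 145.6  83.1] turn [-0.000e+00 -1.000e-04  2.829e-01] t 7.92 F [-0.9  0.4 -0.6]
```

View pics/w4.png

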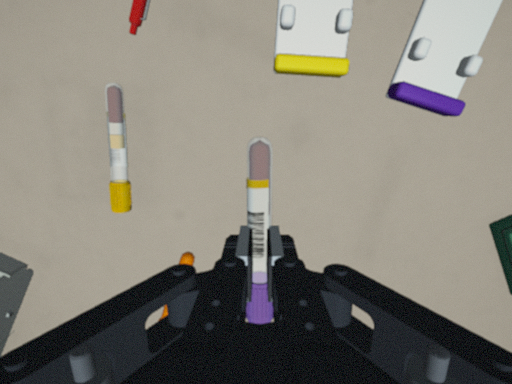

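Purple tube held straight, from tail (259,140) to cap end (259,320). I'll check the grip offset along the tool x axis.

```bash
cat >> m.py <<'E'
def held(c,a,b,dz=4):
    o=monitor.get_obs(); P=ray(c,[a,b],o["eef_pos"][2]+dz)
    Q=Ro.from_euler("xyz",o["eef_rot"],degrees=True).inv().apply(P-o["eef_pos"]); print("held ends",Q.round(1),"mid",Q.mean(0).round(1),"len",np.linalg.norm(Q[0]-Q[1]).round(1))
E
python3 - <<'E'
from m import *
c=wcam(); held(c,(259.5,138),(259.5,322))
E
```

```text
held ends [[ 54.1   0.2  -3.9]
 [-53.3   0.2  -4.1]] mid [ 0.4  0.2 -4. ] len 107.4
```

Emit:
step_arm:
  steps:
    - [0,0,0,0,0,0.094,-1]
    - [0,0,0,0,0,0.094,-1]
    - [0,0,0,0,0,0.094,-1]
    - [0,0,0,0,0,0,-1]

```text
t: 8.3
eef_pos: [596.4, 286.6, 92.6]
eef_rot: [-179.9, -0.1, 178.5]
contact_force: [-0.9, -0.5, -0.2]
opening: 0.086
grasp_force: 61.2
```

```bash
python3 - <<'E'
from m import *
plan([426.6,392.1,60],178.7)
E
```

```text
pos [596.4 286.6  92.6] rot [-1.7995e+02 -1.4000e-01  1.7851e+02] shift [172.5 101.1  33. ] turn [-0.0009 -0.0025 -0.0033] t 8.3 F [-0.9 -0.5 -0.2]
```

Emit:
step_arm:
  steps:
    - [21.5,12.6,0,0,0,0,-1]
    - [21.5,12.6,0,0,0,0,-1]
    - [21.5,12.6,0,0,0,0,-1]
    - [21.5,12.6,0,0,0,0,-1]
    - [21.5,12.6,5,0,0,0,-1]
    - [21.5,12.6,10,0,0,0,-1]
    - [21.5,12.6,10,0,0,0,-1]
    - [21.5,12.6,8,0,0,0,-1]
    - [0,0,0,0,0,0,-1]
    - [0,0,0,0,0,0,-1]

```text
t: 9.13
eef_pos: [425.8, 391.5, 60.3]
eef_rot: [-179.9, -0.1, 179.0]
contact_force: [0.0, -0.5, 0.1]
opening: 0.085
grasp_force: 61.2
```

```bash
python3 - <<'E'
from m import *
plan([426.6,392.1,11],178.7)
c=wcam();cv2.imwrite("pics/w5.png",c["image"][:,:,::-1])
E
```

```text
pos [425.8 391.5  60.3] rot [-1.7992e+02 -1.0000e-01  1.7902e+02] shift [-0.8  0.6 49.3] turn [-0.0014 -0.0018  0.0057] t 9.13 F [ 0.  -0.5  0.1]
```

View pics/w5.png

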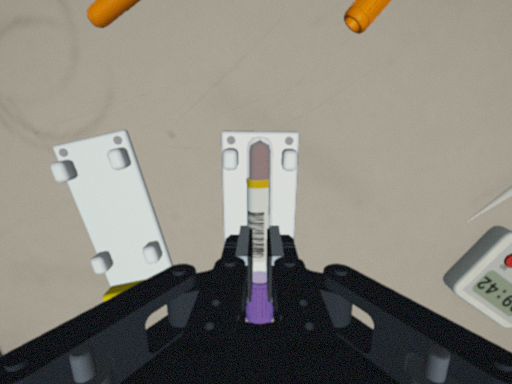

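The tube (column 259) is centred over the purple cradle (columns 222–299). Lowering and releasing.

Emit:
step_arm:
  steps:
    - [-0.8,0.6,14,0,0,0,-1]
    - [0,0,14,0,0,0,-1]
    - [0,0,11,0,0,0,-1]
    - [0,0,6,0,0,0,-1]
    - [0,0,3,0,0,0,-1]
    - [0,0,0.8,0,0,0,-1]
    - [0,0,0,0,0,0,-1]
    - [0,0,0,0,0,0,-1]

```text
t: 9.85
eef_pos: [428.7, 392.0, 13.1]
eef_rot: [180.0, 0.0, 178.7]
contact_force: [-0.6, 0.4, -0.2]
opening: 0.081
grasp_force: 61.2
```

```bash
python3 - <<'E'
from m import *
plan([426.6,392.1,10.6],178.7)
E
```

```text
pos [428.7 392.   13.1] rot [1.7997e+02 4.0000e-02 1.7875e+02] shift [2.1 0.  2.5] turn [0.0005 0.0008 0.0008] t 9.85 F [-0.6  0.4 -0.2]
```

Emit:
step_arm:
  steps:
    - [1,0,0.7,0,0,0,-1]
    - [1,0,0.7,0,0,0,-1]
    - [0,0,0.5,0,0,0,-1]
    - [0,0,0,0,0,0,-1]
    - [0,0,0,0,0,0,-1]

```text
t: 10.27
eef_pos: [426.2, 392.0, 10.7]
eef_rot: [180.0, 0.0, 178.8]
contact_force: [0.4, 0.0, 0.2]
opening: 0.082
grasp_force: 61.2
```

```bash
python3 - <<'E'
from m import *
plan([426.6,392.1,10.6],178.7)
E
```

```text
pos [426.2 392.   10.7] rot [1.8000e+02 1.0000e-02 1.7876e+02] shift [-0.4  0.1  0.1] turn [0.     0.0001 0.0011] t 10.27 F [0.4 0.  0.2]
```

Emit:
step_arm:
  steps:
    - [0,0,0.4,0,0,0,-1]
    - [0,0,0,0,0,0,-1]
    - [0,0,0,0,0,0,-0.6]
    - [0,0,0,0,0,0,-0.6]
    - [0,0,0,0,0,0,0]
    - [0,0,0,0,0,0,0]
    - [0,0,0,0,0,0,0]

```text
t: 10.85
eef_pos: [426.2, 392.0, 10.1]
eef_rot: [-180.0, -0.0, 178.8]
contact_force: [0.0, -0.0, 0.6]
opening: 0.502
grasp_force: 0.0
```

Emit:
step_arm:
  steps:
    - [0,0,-4,0,0,0,0]
    - [0,0,-15,0,0,0,1]
    - [0,0,-30,0,0,0,1]
    - [0,0,-40,0,0,0,1]
    - [0,0,-40,0,0,0,1]
    - [0,0,-20,0,0,0,1]
    - [0,0,0,0,0,0,1]
    - [0,0,0,0,0,0,1]

```text
t: 11.52
eef_pos: [426.6, 392.3, 160.6]
eef_rot: [179.9, 0.1, 178.8]
contact_force: [0.2, 0.7, -0.4]
opening: 0.997
grasp_force: 0.0
```

```bash
python3 - <<'E'
from m import *
plan([480,-302,231],180)
c=wcam();cv2.imwrite("pics/w6.png",c["image"][:,:,::-1]);tubes(c,118,150,"purple")
E
```

```text
pos [426.6 392.3 160.6] rot [1.7991e+02 1.4000e-01 1.7875e+02] shift [ -68.6 -692.8  -71.4] turn [ 0.0016  0.0024 -0.0217] t 11.52 F [ 0.2  0.7 -0.4]
purple 259.0 210.0 [465.  391.5] [13.3 24.7] 88.4
purple 258.0 234.0 [494.1 389.8] [53.5 14.8] 88.7
```

View pics/w6.png

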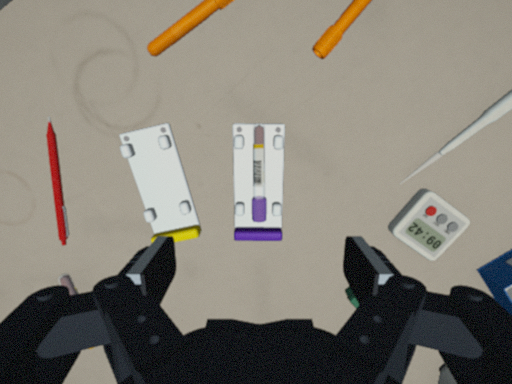

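The purple tube lies central in its cradle: cap at (259,210), between the cheeks, next to the block. Next is a look at the red tube.

Emit:
step_arm:
  steps:
    - [1,-38,-7,0,0,0,1]
    - [1,-38,-7,0,0,0,1]
    - [1,-38,-7,0,0,0,1]
    - [1,-38,-7,0,0,0,1]
    - [1,-38,-7,0,0,0,1]
    - [1,-38,-7,0,0,0,1]
    - [1,-38,-7,0,0,0,1]
    - [1,-38,-7,0,0,0,1]
    - [1,-38,-7,0,0,0,1]
    - [1,-38,-7,0,0,0,1]

```text
t: 12.4
eef_pos: [406.7, 10.7, 228.2]
eef_rot: [180.0, -0.1, 178.8]
contact_force: [1.1, -0.1, 0.7]
opening: 0.997
grasp_force: 0.0
```

Emit:
step_arm:
  steps:
    - [1,-38,0,0,0,0,1]
    - [1,-38,0,0,0,0,1]
    - [1,-38,0,0,0,0,1]
    - [1,-38,0,0,0,0,1]
    - [1,-38,0,0,0,0,1]
    - [1,-38,0,0,0,0,1]
    - [1,-38,0,0,0,0,1]
    - [1,-38,0,0,0,0,1]
    - [1,-38,0,0,0,0,1]
    - [1,-35,0,0,0,0,1]

```text
t: 13.23
eef_pos: [388.7, -366.2, 227.3]
eef_rot: [179.9, -0.1, 178.7]
contact_force: [0.9, -0.1, 0.5]
opening: 1.001
grasp_force: 0.0
```

Emit:
step_arm:
  steps:
    - [0,0,0,0,0,0,1]
    - [0,0,0,0,0,0,1]

```text
t: 13.4
eef_pos: [388.8, -365.6, 226.8]
eef_rot: [179.8, -0.1, 178.6]
contact_force: [-0.4, 0.0, 0.3]
opening: 1.001
grasp_force: 0.0
```

```bash
python3 - <<'E'
from m import *
plan([390,-365,231],180)
c=wcam(); np.savez("w7.npz",**{k:c[k] for k in("image","K","R","t")})
cv2.imwrite("pics/w7.png",cv2.resize(c["image"][:,:,::-1],None,fx=1.5,fy=1.5));plates(c);tubes(c);tubes(c,172,8,"red")
E
```

```text
pos [ 388.8 -365.6  226.8] rot [ 1.7982e+02 -1.5000e-01  1.7859e+02] shift [-1.1  0.6 -4.2] turn [ 0.0033 -0.0025 -0.0246] t 13.4 F [-0.4  0.   0.3]
plate edges yaw [-6.48 -5.5 ] wid 54.4 tail [424.4 -66.1] seat [478.1 -71.7]
red 305.0 258.0 [ 525.  -302.8] [27.6 15.6] 1.3
```

View pics/w7.png

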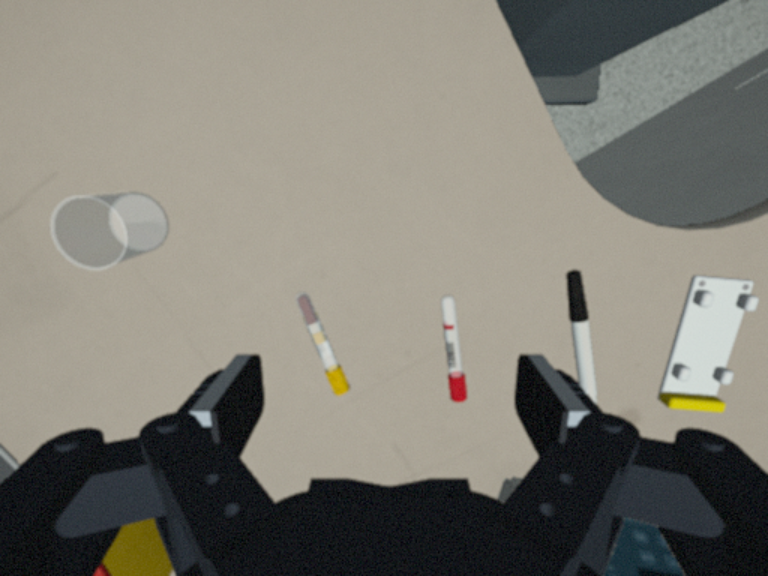

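Wrist view (1.5x) shows the red tube from tail (449,300) to cap (458,390), yellow tube 2 from tail (305,300) to cap (339,383), and the marker pen at (583,335), well clear.

```bash
python3 - <<'E'
from m import *
c=dict(np.load("w7.npz")); tubeaxis(c,(285,185,325,280)); tubeaxis(c,(192,185,245,272))
tubes(c,18,32,"y")
plan([487,-307,4],186)
E
```

```text
tube rect [ 487.5 -307.4] [107.2  17.9] 7.1 pca mid [ 487.6 -307.7] len 107.2 yaw 7.05
tube rect [ 479.  -428.5] [106.2  18.5] 19.6 pca mid [ 478.8 -427.5] len 106.4 yaw 17.75
y 225.0 254.0 [ 514.5 -416.1] [28.8 16.6] 17.7
y 462.0 268.0 [546.8 -76.1] [65.6 16. ] 83.2
y 92.0 367.0 [ 711.  -641.8] [76.4 73.4] 7.6
pos [ 389.1 -364.3  227.3] rot [ 1.7983e+02 -1.2000e-01  1.7867e+02] shift [-97.1  58.9 223.3] turn [ 0.0031 -0.002  -0.1279] t 13.45 F [-0.3  0.4 -0.7]
```

Emit:
step_arm:
  steps:
    - [0,0,0,0,0,-0.073,1]
    - [0,0,0,0,0,-0.073,1]
    - [0,0,0,0,0,0,1]
    - [0,0,0,0,0,0,1]

```text
t: 13.78
eef_pos: [389.8, -363.1, 229.0]
eef_rot: [180.0, -0.0, -172.9]
contact_force: [0.1, -0.1, -0.2]
opening: 0.997
grasp_force: 0.0
```

```bash
python3 - <<'E'
from m import *
plan([487,-307.6,40],187.05)
E
```

```text
pos [ 389.8 -363.1  229. ] rot [ 1.7997e+02 -1.0000e-02 -1.7293e+02] shift [-103.3   43.   189. ] turn [ 0.0006 -0.0002  0.0003] t 13.78 F [ 0.1 -0.1 -0.2]
```

Emit:
step_arm:
  steps:
    - [-25.8,10.8,20,0,0,0,1]
    - [-25.8,10.8,30,0,0,0,1]
    - [-25.8,10.8,30,0,0,0,1]
    - [-25.9,10.6,29,0,0,0,1]
    - [0,0,30,0,0,0,1]
    - [0,0,30,0,0,0,1]
    - [0,0,20,0,0,0,1]
    - [0,0,0,0,0,0,1]
    - [0,0,0,0,0,0,1]

```text
t: 14.53
eef_pos: [486.5, -308.0, 39.8]
eef_rot: [179.9, -0.1, -172.9]
contact_force: [-0.3, -0.1, 0.1]
opening: 1.003
grasp_force: 0.0
```

```bash
python3 - <<'E'
from m import *
c=wcam(); tubes(c,172,8,"red"); tubeaxis(c,(215,90,305,320))
plan([487,-307.6,4],187.05)
E
```

```text
red 259.0 270.0 [ 525.2 -302.8] [29.  16.1] 7.0
tube rect [ 487.1 -306.9] [107.7  17.5] 6.4 pca mid [ 487.6 -307.5] len 107.7 yaw 6.81
pos [ 487.2 -308.8   41.1] rot [-1.7998e+02  2.0000e-02 -1.7293e+02] shift [ 0.1  1.2 37.1] turn [-0.0003  0.0003  0.0004] t 14.58 F [ 0.6 -0.4  0.8]
```

Close-up measurement agrees: mid (487,-307), yaw 6.9. Grasping.

Emit:
step_arm:
  steps:
    - [0,1,12,0,0,0,1]
    - [0,0,12,0,0,0,1]
    - [0,0,9,0,0,0,1]
    - [0,0,4,0,0,0,1]
    - [0,0,0,0,0,0,1]
    - [0,0,0,0,0,0,-1]
    - [0,0,0,0,0,0,-1]
    - [0,0,0,0,0,0,-1]
    - [0,0,0,0,0,0,-1]
    - [0,0,0,0,0,0,-1]

```text
t: 15.42
eef_pos: [486.9, -308.0, 3.5]
eef_rot: [-180.0, 0.0, -172.9]
contact_force: [0.2, -0.7, 0.5]
opening: 0.3
grasp_force: 0.0
```

Emit:
step_arm:
  steps:
    - [0,0,0,0,0,0,-1]
    - [0,0,0,0,0,0,-1]
    - [0,0,0,0,0,0,-1]
    - [0,0,0,0,0,0,-1]
    - [0,0,0,0,0,0,-1]
    - [0,0,0,0,0,0,-1]

```text
t: 15.92
eef_pos: [486.8, -308.0, 3.5]
eef_rot: [-180.0, 0.0, -172.9]
contact_force: [-1.1, 0.4, 5.1]
opening: 0.086
grasp_force: 61.3
```

Emit:
step_arm:
  steps:
    - [0,0,-5,0,0,0,-1]
    - [0,0,-15,0,0,0,-1]
    - [0,0,-25,0,0,0,-1]
    - [0,0,-25,0,0,0,-1]
    - [0,0,-20,0,0,0,-1]
    - [0,0,0,0,0,0,-1]
    - [0,0,0,0,0,0,-1]

```text
t: 16.5
eef_pos: [487.2, -308.3, 94.2]
eef_rot: [-179.9, 0.1, -172.9]
contact_force: [-0.3, 0.0, -0.2]
opening: 0.088
grasp_force: 60.6
```

```bash
cat >> m.py <<'E'
def heldcap(lo,hi):  # centroid of held cap in tool axes; expect x about -39 for a mid grasp
    c=wcam(); o=monitor.get_obs(); im=c["image"]; h=cv2.cvtColor(im,cv2.COLOR_RGB2HSV); H=h[...,0].astype(int)
    m=((H>=lo)&(H<=hi) if lo<hi else (H>=lo)|(H<=hi))&(h[...,1]>100)&(h[...,2]>50); m[:,:215]=0; m[:,305:]=0
    b=max(comps(m,60),key=np.sum); v,u=np.nonzero(b); print("cap px",u.mean().round(1),v.min(),v.max(),b.sum())
    held(c,(u.mean(),v.min()),(u.mean(),v.max()))
E
python3 - <<'E'
from m import *
heldcap(172,8); plan([429.8,52,90],185.2)
E
```

```text
cap px 259.1 286 324 893
held ends [[-29.2  -0.3  -4. ]
 [-55.2  -0.3  -4. ]] mid [-42.2  -0.3  -4. ] len 26.0
pos [ 486.7 -307.9   93. ] rot [-1.8000e+02  1.0000e-02 -1.7288e+02] shift [ 11.8 364.1   3. ] turn [-0.0001  0.0001  0.0334] t 16.55 F [ 0.3  0.7 -0.4]
```

Emit:
step_arm:
  steps:
    - [1.3,36.4,0,0,0,0,-1]
    - [1.3,36.4,0,0,0,0,-1]
    - [1.3,36.4,0,0,0,0,-1]
    - [1.3,36.4,0,0,0,0,-1]
    - [1.3,36.4,0,0,0,0,-1]
    - [1.3,36.4,0,0,0,0,-1]
    - [1.3,36.4,0,0,0,0,-1]
    - [1.3,36.4,0,0,0,0,-1]
    - [1.3,36.4,0,0,0,0,-1]
    - [1.6,36.4,0,0,0,0,-1]

```text
t: 17.38
eef_pos: [427.0, 53.2, 92.1]
eef_rot: [180.0, -0.1, -172.9]
contact_force: [1.5, 0.7, 0.6]
opening: 0.079
grasp_force: 60.6
```

Emit:
step_arm:
  steps:
    - [0,0,10,0,0,0.033,-1]
    - [0,0,15,0,0,0,-1]
    - [0,0,8,0,0,0,-1]
    - [0,0,0,0,0,0,-1]
    - [0,0,0,0,0,0,-1]

```text
t: 17.8
eef_pos: [427.9, 51.3, 59.5]
eef_rot: [180.0, -0.1, -174.8]
contact_force: [0.2, 0.9, -0.1]
opening: 0.091
grasp_force: 60.6
```

```bash
python3 - <<'E'
from m import *
c=save("wrist","w8.png"); plan([428.3,52,9.5],185.2)
E
```

```text
pos [428.4  51.2  60. ] rot [ 1.7999e+02 -6.0000e-02 -1.7482e+02] shift [-0.1  0.8 50.5] turn [ 0.0002 -0.001  -0.0003] t 17.85 F [-0.6  0.6 -0.4]
```

View pics/w8.png

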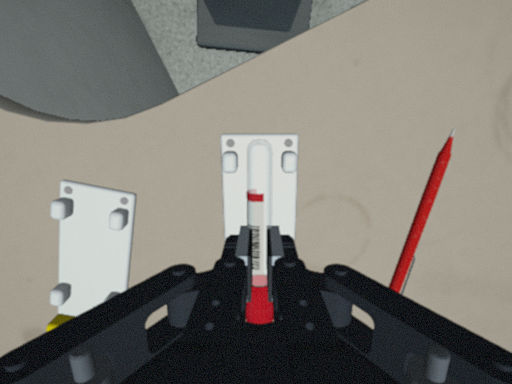

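The red tube is aligned: tube column 259, plate columns 221–298, tail at row 140. Lowering.

Emit:
step_arm:
  steps:
    - [-0.5,0.5,14,0,0,0,-1]
    - [0,0,14,0,0,0,-1]
    - [0,0,11,0,0,0,-1]
    - [0,0,6,0,0,0,-1]
    - [0,0,3,0,0,0,-1]
    - [0,0,0,0,0,0,-1]
    - [0,0,0,0,0,0,-1]

```text
t: 18.43
eef_pos: [429.2, 51.9, 12.6]
eef_rot: [-180.0, 0.0, -174.8]
contact_force: [0.5, 0.1, -0.2]
opening: 0.082
grasp_force: 60.6
```

```bash
python3 - <<'E'
from m import *
plan([429,52,9.5],185.2)
E
```

```text
pos [429.2  51.9  12.6] rot [-1.7999e+02  3.0000e-02 -1.7480e+02] shift [0.2 0.1 3.1] turn [-0.0001  0.0004  0.    ] t 18.43 F [ 0.5  0.1 -0.2]
```

Emit:
step_arm:
  steps:
    - [0,0,1,0,0,0,-1]
    - [0,0,1,0,0,0,-1]
    - [0,0,0.6,0,0,0,-1]
    - [0,0,0.5,0,0,0,-1]
    - [0,0,0,0,0,0,-1]
    - [0,0,0,0,0,0,-1]

```text
t: 18.93
eef_pos: [429.1, 52.2, 9.4]
eef_rot: [-180.0, 0.0, -174.8]
contact_force: [-1.4, -0.3, 6.3]
opening: 0.083
grasp_force: 61.3
```

Emit:
step_arm:
  steps:
    - [0,0,0,0,0,0,-0.6]
    - [0,0,0,0,0,0,-0.6]
    - [0,0,0,0,0,0,0]
    - [0,0,0,0,0,0,0]
    - [0,0,0,0,0,0,0]

```text
t: 19.35
eef_pos: [428.8, 52.1, 9.0]
eef_rot: [180.0, -0.0, -174.8]
contact_force: [-0.2, 0.9, 0.0]
opening: 0.5
grasp_force: 0.0
```

Emit:
step_arm:
  steps:
    - [0,0,-4,0,0,0,0]
    - [0,0,-15,0,0,0,1]
    - [0,0,-30,0,0,0,1]
    - [0,0,-40,0,0,0,1]
    - [0,0,-40,0,0,0,1]
    - [0,0,-40,0,0,0,1]
    - [0,0,-20,0,0,0,1]
    - [0,0,0,0,0,0,1]
    - [0,0,0,0,0,0,1]

```text
t: 20.1
eef_pos: [429.3, 52.1, 199.3]
eef_rot: [-180.0, 0.2, -174.8]
contact_force: [-0.5, -0.1, 0.1]
opening: 0.994
grasp_force: 0.0
```

```bash
python3 - <<'E'
from m import *
c=wcam(); np.savez("w9.npz",**{k:c[k] for k in("image","K","R","t")}); cv2.imwrite("pics/w9.png",c["image"][:,:,::-1]); tubes(c,172,8,"red"); plan([594.8,166.7,40],191)
E
```

```text
red 356.0 179.0 [432.4 170.6] [  8.6 136.4] 84.1
red 259.0 199.0 [467.9  56.1] [24.7 13.7] 5.2
red 259.0 222.0 [497.4  57.9] [13.6 53.4] 5.2
pos [428.7  52.1 198. ] rot [-1.8000e+02  2.0000e-02 -1.7478e+02] shift [-175.8   99.   158.1] turn [-1.000e-04  3.000e-04 -1.008e-01] t 20.15 F [ 1.  -0.2 -0.1]
```

Red is seated: its cap centroid is within 1 mm of expected. On to yellow tube 1.

Emit:
step_arm:
  steps:
    - [-22,12.4,0,0,0,0,1]
    - [-22,12.4,0,0,0,0,1]
    - [-22,12.4,0,0,0,0,1]
    - [-22,12.4,10,0,0,0,1]
    - [-22,12.4,25,0,0,0,1]
    - [-22,12.4,25,0,0,0,1]
    - [-22,12.4,25,0,0,0,1]
    - [-22,12.4,25,0,0,0,1]
    - [0,0,20,0,0,-0.1,1]
    - [0,0,10,0,0,0,1]

```text
t: 20.98
eef_pos: [593.3, 167.2, 52.8]
eef_rot: [180.0, -0.4, -168.7]
contact_force: [-0.7, 0.2, -0.0]
opening: 0.998
grasp_force: 0.0
```

Emit:
step_arm:
  steps:
    - [0,0,0,0,0,0,1]
    - [0,0,0,0,0,0,1]

```text
t: 21.15
eef_pos: [594.2, 166.6, 57.5]
eef_rot: [180.0, -0.1, -169.2]
contact_force: [0.0, 0.0, 0.5]
opening: 1.004
grasp_force: 0.0
```

```bash
python3 - <<'E'
from m import *
c=wcam(); tubes(c,18,32,"yel"); tubeaxis(c,(215,90,305,320))
plan([594.8,166.7,4],191)
E
```

```text
yel 478.0 97.0 [493.  291.5] [11.7 45.8] 10.8
yel 259.0 257.0 [632.2 174.2] [29.4 16. ] 10.8
tube rect [595.1 166.7] [106.8  17.5] 11.4 pca mid [595.3 166.6] len 106.8 yaw 11.43
pos [594.9 166.6  58.7] rot [-180.      0.   -169.19] shift [ 0.   0.1 54.7] turn [-0.0001  0.     -0.0033] t 21.2 F [0.5 0.1 0.6]
```

Emit:
step_arm:
  steps:
    - [0,0,15,0,0,-0.006,1]
    - [0,0,15,0,0,0,1]
    - [0,0,13,0,0,0,1]
    - [0,0,8,0,0,0,1]
    - [0,0,3.5,0,0,0,1]
    - [0,0,0,0,0,0,1]
    - [0,0,0,0,0,0,-1]
    - [0,0,0,0,0,0,-1]
    - [0,0,0,0,0,0,-1]
    - [0,0,0,0,0,0,-1]

```text
t: 22.03
eef_pos: [595.5, 167.0, 4.2]
eef_rot: [-180.0, 0.1, -168.7]
contact_force: [-0.0, -0.5, 0.2]
opening: 0.456
grasp_force: 0.0
```

Emit:
step_arm:
  steps:
    - [0,0,0,0,0,0,-1]
    - [0,0,0,0,0,0,-1]
    - [0,0,0,0,0,0,-1]
    - [0,0,0,0,0,0,-1]
    - [0,0,0,0,0,0,-1]
    - [0,0,0,0,0,0,-1]
    - [0,0,0,0,0,0,-1]

```text
t: 22.62
eef_pos: [595.2, 167.0, 3.9]
eef_rot: [180.0, 0.0, -168.7]
contact_force: [-1.8, 0.2, 4.3]
opening: 0.08
grasp_force: 61.5
```

Emit:
step_arm:
  steps:
    - [0,0,-5,0,0,0,-1]
    - [0,0,-15,0,0,0,-1]
    - [0,0,-25,0,0,0,-1]
    - [0,0,-25,0,0,0,-1]
    - [0,0,-20,0,0,0,-1]
    - [0,0,0,0,0,0,-1]
    - [0,0,0,0,0,0,-1]

```text
t: 23.2
eef_pos: [595.7, 167.0, 94.6]
eef_rot: [-180.0, 0.1, -168.7]
contact_force: [-0.9, 0.3, -0.8]
opening: 0.085
grasp_force: 60.8
```

```bash
python3 - <<'E'
from m import *
heldcap(18,32); plan([427.5,285.2,60],191.4)
E
```

```text
cap px 259.2 284 324 921
held ends [[-28.2   0.   -4. ]
 [-55.5   0.   -4. ]] mid [-41.9   0.   -4. ] len 27.3
pos [595.  166.9  93.4] rot [ 180.     0.  -168.7] shift [141.1 148.8  33.4] turn [ 0.      0.     -0.0018] t 23.25 F [ 0.   0.2 -0.7]
```

Emit:
step_arm:
  steps:
    - [17.7,18.6,0,0,0,0,-1]
    - [17.7,18.6,0,0,0,0,-1]
    - [17.7,18.6,0,0,0,0,-1]
    - [17.7,18.6,0,0,0,0,-1]
    - [17.7,18.6,0,0,0,0,-1]
    - [17.7,18.6,5,0,0,0,-1]
    - [17.7,18.6,10,0,0,0,-1]
    - [17.7,18.6,15,0,0,0,-1]
    - [0,0,3,0,0,0,-1]
    - [0,0,0,0,0,0,-1]

```text
t: 24.08
eef_pos: [425.0, 285.1, 58.7]
eef_rot: [-179.9, -0.2, -168.6]
contact_force: [0.3, 0.5, 0.6]
opening: 0.086
grasp_force: 60.8
```

Emit:
step_arm:
  steps:
    - [0,0,0,0,0,0,-1]
    - [0,0,0,0,0,0,-1]

```text
t: 24.25
eef_pos: [428.0, 284.8, 60.5]
eef_rot: [-180.0, 0.0, -168.7]
contact_force: [-0.0, -0.2, -1.0]
opening: 0.085
grasp_force: 60.8
```

```bash
python3 - <<'E'
from m import *
c=wcam(); im=c["image"]; w=((cv2.cvtColor(im,cv2.COLOR_RGB2HSV)[...,1]<28)&(im.min(2)>165))[190:225,180:340].mean(0)>.5; k=np.nonzero(w)[0]+180; print("plate cols",k.min(),k.max())
plan([427,285.2,9.9],191.4)
E
```

```text
plate cols 223 295
pos [428.1 284.8  60.7] rot [-1.8000e+02  2.0000e-02 -1.6876e+02] shift [ 1.   0.7 50.8] turn [-0.      0.0004 -0.0028] t 24.3 F [ 0.1 -0.1 -0.1]
```

Plate centre is at column 259, matching the tube. Lowering.

Emit:
step_arm:
  steps:
    - [0.5,0.4,14,0,0,0,-1]
    - [0,0,14,0,0,0,-1]
    - [0,0,11,0,0,0,-1]
    - [0,0,6,0,0,0,-1]
    - [0,0,3,0,0,0,-1]
    - [0,0,0,0,0,0,-1]
    - [0,0,0,0,0,0,-1]

```text
t: 24.88
eef_pos: [427.1, 285.4, 13.0]
eef_rot: [180.0, 0.0, -168.7]
contact_force: [-0.0, -0.1, -0.3]
opening: 0.084
grasp_force: 60.8
```

```bash
python3 - <<'E'
from m import *
plan([427,285.2,9.9],191.4)
E
```

```text
pos [427.1 285.4  13. ] rot [ 1.7999e+02  3.0000e-02 -1.6873e+02] shift [ 0.1 -0.1  3.1] turn [ 0.0001  0.0005 -0.0022] t 24.88 F [-0.  -0.1 -0.3]
```

Emit:
step_arm:
  steps:
    - [0,0,1,0,0,0,-1]
    - [0,0,1,0,0,0,-1]
    - [0,0,0.6,0,0,0,-1]
    - [0,0,0.5,0,0,0,-1]
    - [0,0,0,0,0,0,-1]
    - [0,0,0,0,0,0,-1]

```text
t: 25.38
eef_pos: [426.7, 285.5, 9.8]
eef_rot: [180.0, 0.0, -168.7]
contact_force: [-1.0, -0.4, 4.9]
opening: 0.081
grasp_force: 61.4
```

Emit:
step_arm:
  steps:
    - [0,0,0,0,0,0,-0.6]
    - [0,0,0,0,0,0,-0.6]
    - [0,0,0,0,0,0,0]
    - [0,0,0,0,0,0,0]
    - [0,0,0,0,0,0,0]

```text
t: 25.8
eef_pos: [426.5, 285.4, 9.4]
eef_rot: [-180.0, -0.0, -168.7]
contact_force: [0.7, 0.5, -0.1]
opening: 0.498
grasp_force: 0.0
```

Emit:
step_arm:
  steps:
    - [0,0,-4,0,0,0,0]
    - [0,0,-15,0,0,0,1]
    - [0,0,-30,0,0,0,1]
    - [0,0,-40,0,0,0,1]
    - [0,0,-40,0,0,0,1]
    - [0,0,-40,0,0,0,1]
    - [0,0,-20,0,0,0,1]
    - [0,0,0,0,0,0,1]
    - [0,0,0,0,0,0,1]

```text
t: 26.55
eef_pos: [427.0, 285.6, 199.8]
eef_rot: [180.0, 0.2, -168.7]
contact_force: [0.1, -0.2, -1.1]
opening: 1.002
grasp_force: 0.0
```

```bash
python3 - <<'E'
from m import *
c=wcam(); cv2.imwrite("pics/w10.png",c["image"][:,:,::-1]); tubes(c,18,32,"yel"); plan([477.5,-428.5,200],198.3)
E
```

```text
yel 338.0 38.0 [272.  340.7] [ 12.  102.1] 30.3
yel 462.0 70.0 [276.1 481.7] [ 12.2 102.2] 46.5
yel 259.0 199.0 [464.2 293.4] [26.  14.9] 11.3
yel 259.0 221.0 [493.7 298.3] [13.6 54.7] 11.2
pos [426.4 285.3 198.4] rot [ 1.800e+02  1.000e-02 -1.687e+02] shift [  89.7 -710.    -1.7] turn [ 1.000e-04  2.000e-04 -1.222e-01] t 26.6 F [-0.5 -0.3 -1.1]
```

View pics/w10.png

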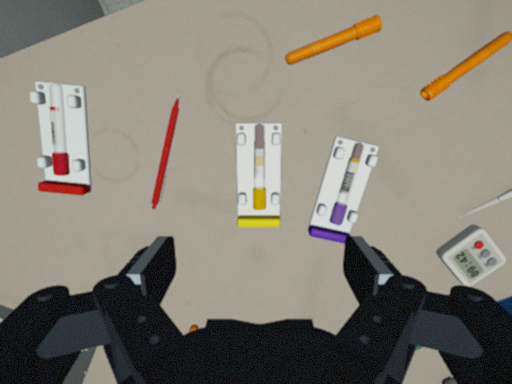

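Purple, red and yellow 1 are seated in the middle of their cradles at (343,185), (60,130) and (259,170). Last: yellow tube 2.

Emit:
step_arm:
  steps:
    - [4.7,-37.4,0,0,0,0,1]
    - [4.7,-37.4,0,0,0,0,1]
    - [4.7,-37.4,0,0,0,0,1]
    - [4.7,-37.4,0,0,0,0,1]
    - [4.7,-37.4,0,0,0,0,1]
    - [4.7,-37.4,0,0,0,0,1]
    - [4.7,-37.4,0,0,0,0,1]
    - [4.7,-37.4,0,0,0,0,1]
    - [4.7,-37.4,0,0,0,0,1]
    - [4.7,-37.4,0,0,0,0,1]

```text
t: 27.43
eef_pos: [452.7, -92.1, 197.0]
eef_rot: [179.9, -0.1, -168.7]
contact_force: [0.1, -0.4, 0.5]
opening: 1.0
grasp_force: 0.0
```

Emit:
step_arm:
  steps:
    - [4.7,-37.4,0,0,0,0,1]
    - [4.7,-37.4,0,0,0,0,1]
    - [4.7,-37.4,0,0,0,0,1]
    - [4.7,-37.4,0,0,0,0,1]
    - [4.7,-37.4,0,0,0,0,1]
    - [4.7,-37.4,0,0,0,0,1]
    - [4.7,-37.4,0,0,0,0,1]
    - [4.7,-37.4,0,0,0,0,1]
    - [4.7,-37.4,0,0,0,0,1]
    - [0,0,0,0,0,-0.122,1]

```text
t: 28.27
eef_pos: [477.3, -434.5, 194.6]
eef_rot: [179.9, -0.1, -162.0]
contact_force: [-0.9, 1.3, -1.3]
opening: 0.999
grasp_force: 0.0
```

Emit:
step_arm:
  steps:
    - [0,0,30,0,0,0,1]
    - [0,0,40,0,0,0,1]
    - [0,0,40,0,0,0,1]
    - [0,0,30,0,0,0,1]
    - [0,0,0,0,0,0,1]
    - [0,0,0,0,0,0,1]

```text
t: 28.77
eef_pos: [477.2, -427.7, 56.3]
eef_rot: [179.7, -0.1, -161.7]
contact_force: [0.5, -0.3, 0.7]
opening: 1.002
grasp_force: 0.0
```

```bash
python3 - <<'E'
from m import *
c=wcam(); tubes(c,18,32,"yel"); tubeaxis(c,(215,90,305,320))
plan([478,-428.3,4],198.3)
E
```

```text
yel 259.0 259.0 [ 514.9 -415.6] [29.3 15.9] 18.1
yel 11.0 298.0 [ 607.8 -588.8] [40.3 21.6] 4.4
tube rect [ 479.1 -427.9] [107.2  17.3] 18.8 pca mid [ 479.2 -427.7] len 107.2 yaw 18.69
pos [ 478.2 -428.9   58.6] rot [ 1.7993e+02 -2.0000e-02 -1.6171e+02] shift [-0.   0.5 54.6] turn [ 0.0012 -0.0004 -0.0002] t 28.82 F [-0.4 -1.3  2. ]
```

Emit:
step_arm:
  steps:
    - [-0.5,0.6,15,0,0,-0.006,1]
    - [0,0,15,0,0,0,1]
    - [0,0,13,0,0,0,1]
    - [0,0,8,0,0,0,1]
    - [0,0,3.5,0,0,0,1]
    - [0,0,0,0,0,0,1]
    - [0,0,0,0,0,0,-1]
    - [0,0,0,0,0,0,-1]
    - [0,0,0,0,0,0,-1]
    - [0,0,0,0,0,0,-1]

```text
t: 29.65
eef_pos: [478.7, -428.4, 4.6]
eef_rot: [-179.9, 0.0, -161.4]
contact_force: [-0.3, -0.1, -1.0]
opening: 0.453
grasp_force: 0.0
```

Emit:
step_arm:
  steps:
    - [0,0,0,0,0,0,-1]
    - [0,0,0,0,0,0,-1]
    - [0,0,0,0,0,0,-1]
    - [0,0,0,0,0,0,-1]
    - [0,0,0,0,0,0,-1]
    - [0,0,0,0,0,0,-1]
    - [0,0,0,0,0,0,-1]

```text
t: 30.23
eef_pos: [478.6, -428.3, 4.2]
eef_rot: [-180.0, 0.0, -161.4]
contact_force: [-1.1, 0.7, 6.0]
opening: 0.088
grasp_force: 61.7
```

Emit:
step_arm:
  steps:
    - [0,0,-5,0,0,0,-1]
    - [0,0,-15,0,0,0,-1]
    - [0,0,-25,0,0,0,-1]
    - [0,0,-25,0,0,0,-1]
    - [0,0,-20,0,0,0,-1]
    - [0,0,0,0,0,0,-1]
    - [0,0,0,0,0,0,-1]

```text
t: 30.82
eef_pos: [478.9, -428.6, 95.1]
eef_rot: [-179.9, 0.0, -161.4]
contact_force: [0.0, -0.7, 0.4]
opening: 0.085
grasp_force: 61.0
```

```bash
python3 - <<'E'
from m import *
heldcap(18,32); plan([477.3,-72.4,60],173.4)
E
```

```text
cap px 259.2 285 324 910
held ends [[-28.5  -0.8  -4. ]
 [-55.2  -0.8  -4. ]] mid [-41.8  -0.8  -4. ] len 26.7
pos [ 478.4 -428.1   93.7] rot [ 180.     -0.   -161.37] shift [-112.6  337.4   33.8] turn [ 1.000e-04 -0.000e+00  4.404e-01] t 30.87 F [-0.3 -0.2 -0.1]
```

Emit:
step_arm:
  steps:
    - [-11.3,33.7,0,0,0,0,-1]
    - [-11.3,33.7,0,0,0,0,-1]
    - [-11.3,33.7,0,0,0,0,-1]
    - [-11.3,33.7,0,0,0,0,-1]
    - [-11.3,33.7,0,0,0,0,-1]
    - [-11.3,33.7,0,0,0,0,-1]
    - [-11.3,33.7,0,0,0,0,-1]
    - [-11.3,33.7,0,0,0,0,-1]
    - [-11.3,33.7,0,0,0,0,-1]
    - [-10.9,34.1,0,0,0,0,-1]

```text
t: 31.7
eef_pos: [476.3, -70.7, 92.7]
eef_rot: [179.9, -0.1, -161.4]
contact_force: [-0.0, 0.4, -0.3]
opening: 0.082
grasp_force: 61.0
```

Emit:
step_arm:
  steps:
    - [0,0,5,0,0,0.11,-1]
    - [0,0,10,0,0,0.11,-1]
    - [0,0,10,0,0,0.11,-1]
    - [0,0,8,0,0,0.11,-1]
    - [0,0,0,0,0,0,-1]
    - [0,0,0,0,0,0,-1]
    - [0,0,0,0,0,0,-1]

```text
t: 32.28
eef_pos: [477.2, -72.5, 60.8]
eef_rot: [180.0, -0.0, 173.6]
contact_force: [0.2, -0.3, 0.4]
opening: 0.085
grasp_force: 61.0
```

```bash
python3 - <<'E'
from m import *
c=wcam(); im=c["image"]; w=((cv2.cvtColor(im,cv2.COLOR_RGB2HSV)[...,1]<28)&(im.min(2)>165))
for a,b in((185,200),(205,225)):
    k=np.nonzero(w[a:b,180:340].mean(0)>.5)[0]+180; print("plate cols",k.min(),k.max())
plan([477.3,-72.4,10.2],173.4)
E
```

```text
plate cols 222 295
plate cols 223 294
pos [477.4 -72.6  61. ] rot [ 1.8000e+02 -1.0000e-02  1.7358e+02] shift [ 0.1  0.1 50.8] turn [ 0.0001 -0.0002  0.0032] t 32.33 F [-0.3  0.  -0.4]
```

Emit:
step_arm:
  steps:
    - [0,0,14,0,0,0,-1]
    - [0,0,14,0,0,0,-1]
    - [0,0,11,0,0,0,-1]
    - [0,0,6,0,0,0,-1]
    - [0,0,3,0,0,0,-1]
    - [0,0,0,0,0,0,-1]
    - [0,0,0,0,0,0,-1]

```text
t: 32.92
eef_pos: [477.7, -72.6, 13.4]
eef_rot: [-180.0, 0.0, 173.4]
contact_force: [0.2, 0.2, -0.8]
opening: 0.088
grasp_force: 61.0
```

```bash
python3 - <<'E'
from m import *
plan([477.3,-72.4,10.2],173.4)
E
```

```text
pos [477.7 -72.6  13.4] rot [-1.7999e+02  3.0000e-02  1.7345e+02] shift [0.4 0.2 3.2] turn [-0.0001  0.0005  0.0009] t 32.92 F [ 0.2  0.2 -0.8]
```

Emit:
step_arm:
  steps:
    - [0,0,1,0,0,0,-1]
    - [0,0,1,0,0,0,-1]
    - [0,0,0.7,0,0,0,-1]
    - [0,0,0.5,0,0,0,-1]
    - [0,0,0,0,0,0,-1]
    - [0,0,0,0,0,0,-1]

```text
t: 33.42
eef_pos: [477.6, -72.5, 10.2]
eef_rot: [-180.0, 0.0, 173.4]
contact_force: [-0.8, 0.6, 5.1]
opening: 0.082
grasp_force: 61.7
```

Emit:
step_arm:
  steps:
    - [0,0,0,0,0,0,-0.6]
    - [0,0,0,0,0,0,-0.6]
    - [0,0,0,0,0,0,0]
    - [0,0,0,0,0,0,0]
    - [0,0,0,0,0,0,0]

```text
t: 33.83
eef_pos: [477.4, -72.5, 9.7]
eef_rot: [180.0, -0.0, 173.4]
contact_force: [-0.3, -0.6, 0.0]
opening: 0.497
grasp_force: 0.0
```

Emit:
step_arm:
  steps:
    - [0,0,-4,0,0,0,0]
    - [0,0,-15,0,0,0,1]
    - [0,0,-30,0,0,0,1]
    - [0,0,-40,0,0,0,1]
    - [0,0,-40,0,0,0,1]
    - [0,0,-40,0,0,0,1]
    - [0,0,-40,0,0,0,1]
    - [0,0,0,0,0,0,1]
    - [0,0,0,0,0,0,1]
    - [0,0,0,0,0,0,1]

```text
t: 34.67
eef_pos: [477.2, -72.4, 218.7]
eef_rot: [-180.0, 0.0, 173.4]
contact_force: [-0.7, -0.3, -0.2]
opening: 0.999
grasp_force: 0.0
```

```bash
python3 - <<'E'
from m import *
c=wcam(); cv2.imwrite("pics/w11.png",cv2.resize(c["image"][:,:,::-1],None,fx=1.5,fy=1.5)); tubes(c,18,32,"yel"); tubes(c,172,8,"red");plan([477.5,-72,200],173)
E
```

```text
yel 259.0 196.0 [516.  -76.3] [14.4 25.9] 83.4
yel 259.0 217.0 [545.2 -80. ] [53.6 14.2] 83.4
red 455.0 106.0 [433.3 169.7] [  9.7 136.8] 84.2
red 362.0 146.0 [466.5  58.1] [26.  15.2] 5.7
red 364.0 169.0 [496.8  60.2] [13.  56.9] 5.2
pos [476.9 -72.3 218. ] rot [ 1.7998e+02 -8.0000e-02  1.7342e+02] shift [-0.6  0.4 18. ] turn [ 0.0003 -0.0015  0.0074] t 34.72 F [-0.1  0.1 -1.3]
```

View pics/w11.png

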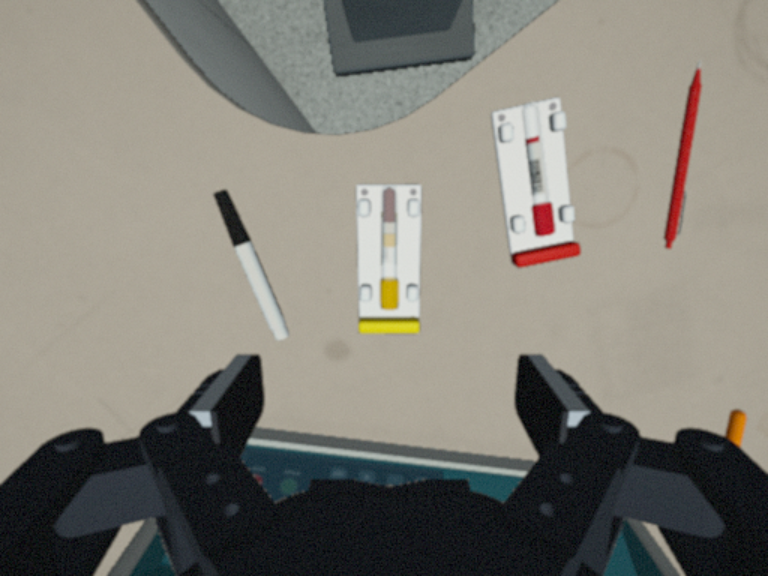

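Yellow 2 lies centred at (389,250), and red is fine at (537,170). The pens, at (250,265) and (684,155), are unmoved. Handing in.

```bash
python3 -c "
from bench import ticket
print(ticket.sign_off())"
```

```text
the job is handed in; nothing more can be done
None
```

All four tubes are lying in their matching cradles with caps at the coloured ends, the pens were left where they lay, and the job was handed in at about 35 s; the hand-in returned no verdict.

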